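# Clamp a knob head and its face disc in the glue-up jig

## Robot

A 6-joint arm with a two-finger parallel gripper is mounted at the origin on the work surface. World frame = base frame: x ahead of the robot, y to its left, z up, the work surface at z = 0. Lengths are in m, angles in rad, forces in N, time in s.
With the tool pointing down it reaches from about 0.35 to 0.975 m from the base axis. Payload 7.1 kg.
Tool frame: the origin (TCP) lies at the very end of the fingers, on their centre line; the grasp point (between the pads) lies 19 mm behind it; z points along the fingers, y is the line along which they close (so a half turn about z gives the same grasp; the last joint's range is limited). The gripper opens to 88 mm and grips with 3 to 60 N. Pads are 20 mm wide; open, the fingers measure 115 mm over their backs; the gripper's body (75 mm by 178 mm) begins 61 mm behind the grasp point.
Start: joints at [-1.176, 0.423, 1.63, -0, 1.089, -0.019], TCP at [0.251, -0.572, 0.185] pointing down, gripper open.
Joint ranges: [-3, 3], [-0.9, 2.11], [0.09, 2.58], [-1.31, 4.45], [0.11, 2.69], [-2.54, 2.54]. Speed limits (rad/s): [2.39, 2.39, 3.01, 3.14, 3.14, 3.14].

## Interface

Orientations are given as a unit quaternion [x, y, z, w].
In Python, from workcell import status, imaging, ctrl gives the robot as it stands. The module is installed in compiled form; this text tells all that it offers.
- The arm moves only by the tool jog_arm, never from a script. Its argument "commands" is a list of rows, each a list of 2 entries, a list of its own where there are three numbers: the shift along the tool's x, y, z in m, then the turn, a rotation vector about the tool's x, y, z in degrees. In form: [[[tx, ty, tz], [wx, wy, wz]], ...]. A call has 1 to 12 rows; each row is the pose to reach, as a shift and turn from the pose commanded when the call began, along the tool's axes at that moment; what a row does not reach only later rows make up. A row lasts 1/8 s, in which the tool goes at most 62.5 mm and 10.7 degrees, less where a joint would pass 70% of its speed; a pose out of reach is approached as far as the arm can. A call with a gripper value outside its range is refused whole. "fingers" is the closure, from -1 (fully open) to 1 (shut), set as the call begins (left out, the last holds). The fingers move at their own pace and stop on an object; the grip force is fixed at half the most. Time passes only in rows, so rows that repeat a pose let the fingers close. It gives the time, the measured TCP pose, the force, the opening and the grip force at its end, in the units of the state.
- status.read_state(): the state, without advancing time (a new reading comes with each control period).
- imaging.snapshot(name): name is "side" or "top" or "wrist"; returns (picture, depth): 420x560x3 uint8, red, green, blue; 420x560 float32, m along the optical axis (not along the pixel's ray), 0 where there is no reading.
- imaging.camera_model(name): a dict with "K" (3x3 intrinsics, pixels), "origin" and "attitude" of the camera in the world. Camera axes: x right, y down, z forward; pixel columns grow to the right and rows downward; lengths in m; the calibration is good to about 2 mm. A picture is of the moment at which its call begins: read the wrist's pose just before it. camera_model takes no time and is no camera call; for the wrist camera it gives the pose at the moment of the call.
- ctrl.finish_job(): hands the job in; it is judged then, once.
The state is a dict: "clock": time; "joint_positions": joint angles; "dq": joint speeds; "joint_torque": joint torques, N m; "tool_pos": TCP position; "eef_rot": TCP orientation; "ft_force": force on the tool from outside, world axes, zero at the start; "moment": the same for the moment, N m; "finger_gap": finger opening in m; "grasp_force": force on a finger pad.
Only numpy, scipy, OpenCV 4.12 (cv2) and the standard library are available. Lean on these libraries where they do the work, as an engineer would, in place of code of your own. Each camera call takes 0.05 s, during which the arm holds its last target. There are 200 camera calls.

## Task

Load the glue-up jig: stand the dark wooden knob head between the four guide posts, lay the white face disc flat on top of it, also between the posts, then swing the hinged cover over them and press its front end down slowly until the catch snaps over and holds it shut. Press only as hard as the catch needs (it snaps at about 12 N; a push or knock of 50 N on the cover would bend it), and leave the glue bottle, the screwdriver and the finished knob where they are.

Things in the scene. Friction and masses are not known exactly. Their poses are not given: they have to be found in the camera images.
- jig: jig fixed to the table: plywood base 150 (x) x 110 (y) x 20 mm high. Origin: centre of its underside; z up; x runs from the catch end (-x, nearer the robot) to the hinge end. Four upright 8 mm guide posts, 29 mm tall, tapered tips, at x, y = +-21.9 mm, form a pocket 54 mm across with 35 mm finger gaps between posts; when placing, grip along the jig's y (the open cover stands on the +x side)
- pocket (a point): centre of the pocket's floor, between the posts, on top of the base (20 mm above the table); axes as the jig's
- cover (a joint): cover angle, rad: 0 = shut and held by the catch, pi/2 = upright; starts at 1.9 to 2.2, leaning back. Stiff hinge (0.11 N m): it stays where left. Coming down it meets the sprung catch at about 0.12; the catch resists (about 12 N at the front end at first) until slipped past at about 0.06, then holds it at 0 to 0.01. Let go too early, it springs back to about 0.12
- cover_hinge (a point): on the hinge axis (parallel to the jig's y), 55 mm to the +x side of the pocket's centre, 53 mm above the table, level with the underside of the shut cover plate. Axes turn with the cover (shut: as the jig's)
- cover_tab (a point): the place to press: on the outer face (top when shut) of the cover, mid-width, 98 mm from the hinge axis. The cover is an aluminium plate 56 mm wide, 6 mm thick, reaching 112 mm from the hinge axis; shut, its top is 59 mm above the table and this point 43 mm to the -x side of the pocket's centre. Its z points out of the outer face, its -x away from the hinge along the plate
- head: turned knob head of dark wood: solid cylinder 50 mm diameter, 22 mm tall, foot edge bevelled 3 mm, standing on the table. Origin at the centre of its underside, z up
- disc: white face disc: 50 mm diameter, 8 mm thick, lying flat on the table, either face may go up. Origin at the centre of its underside as it starts, z up
- glue: white glue bottle 52 mm diameter, 150 mm tall, standing; leave it alone. Origin at the centre of its foot
- driver: screwdriver lying on the table; leave it alone. Its axis is x
- finished: finished knob standing on its face with its 14 mm stem up: 38 mm diameter, 75 mm tall; leave it alone. Origin at the centre of its foot
Mind the look-alikes: they are no part of the job. Leave any purple look-alike of the head alone.

How it is judged:
By the outcome, as a careful person would: the job done as asked, in the order asked, and still so for the second after the job is handed in, with the robot touching nothing.
It also fails if it takes over 67 s, if anything falls off the work surface, if the arm or the gripper's body presses on something with over 40 N, if the wrist force passes 120 N, or if a joint passes its speed limit or range.

## Working session

There is one attempt and no reset: what is moved stays moved. The work goes in short steps, Python scripts to look and compute and a tool call to move; the robot and the scene stay as the last step left them, time stands still between calls to the robot, and variables do not carry over. Pictures are saved under pics/ and viewed, at most 10 in all, crops included, and the job is handed in when it is done.

Besides the shell and the picture viewer there is one more tool, called as name(argument=value, ...) on one line, values as JSON. jog_arm: Moves the arm, as the interface text tells. Its arguments: {"type":"object","properties":{"commands":{"type":"array","items":{"type":"array"}},"fingers":{"type":"number"}},"required":["commands"]}

```bash
mkdir -p pics; python3 - <<'E'
from workcell import status, imaging
import cv2, numpy as np
print(status.read_state())
ims=[]
for n in ("side","top"):
    p,d=imaging.snapshot(n); m=imaging.camera_model(n); print(n,m)
    np.savez(f"{n}0.npz",p=p,d=d,**m)
    cv2.imwrite(f"pics/{n}0.png",p[:,:,::-1])
E
```

```text
{'clock': 0.0, 'joint_positions': array([-1.17598316e+00,  4.23832153e-01,  1.63064644e+00, -3.39192728e-05,
        1.08858730e+00, -1.89913028e-02]), 'dq': array([ 0.00046453, -0.00110704, -0.0010432 , -0.0009756 ,  0.00012103,
        0.00112234]), 'joint_torque': array([-1.32118221e-03, -5.44628656e+01, -2.73671329e+01,  6.42896304e-02,
        2.27609777e-02, -1.17773297e-04]), 'tool_pos': array([ 0.25110368, -0.57170022,  0.18382427]), 'eef_rot': array([ 9.78670098e-01,  2.05436845e-01, -1.52361699e-04, -7.20848984e-04]), 'ft_force': array([-0.85255433, -0.0225103 , -0.69249695]), 'moment': array([ 0.03054964, -0.00602175, -0.05710138]), 'grasp_force': 0.0, 'finger_gap': 0.08777492956308061}
side {'K': array([[399.87495739,   0.        , 281.01909677],
       [  0.        , 399.87495739, 209.04108419],
       [  0.        ,   0.        ,   1.        ]]), 'origin': array([0.10799095, 0.59838342, 0.73646183]), 'attitude': array([-0.26471192,  0.87473218, -0.38628735,  0.12471284])}
top {'K': array([[460.20556839,   0.        , 285.47298786],
       [  0.        , 460.20556839, 206.08056097],
       [  0.        ,   0.        ,   1.        ]]), 'origin': array([0.40972132, 0.03174659, 1.40270762]), 'attitude': array([-0.69729566,  0.71493189, -0.03827918,  0.03443621])}
```

View pics/side0.png

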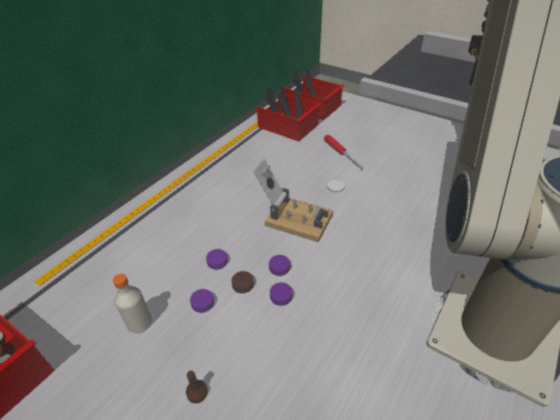

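View pics/top0.png

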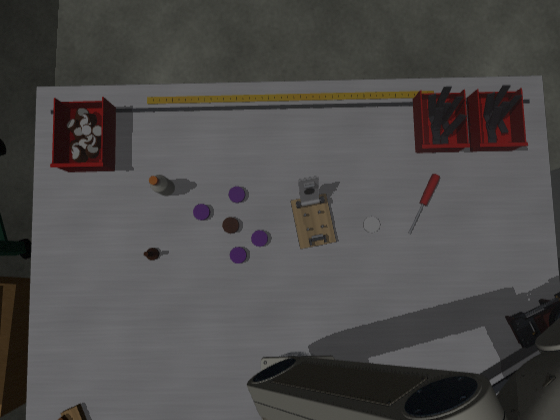

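The side view shows the dark-brown head at about (242,282), with purple look-alikes at (217,259), (203,300), (280,265) and (281,293). The disc is at (336,186), the jig at (300,217) with its cover leaning back, the glue at (133,310), the finished knob at (196,388) and the driver at (343,152).

In the top view the head is at (231,225), with purple look-alikes at (237,194), (202,212), (260,238) and (239,255). The disc is at (372,224) and the jig at (315,222). The brown one fits "dark wood", so I'll confirm it in a crop while I measure.

```bash
cat > h.py <<'E'
import numpy as np, cv2
from scipy.spatial.transform import Rotation as R
def ray(m,u,v):
    d=R.from_quat(m["attitude"]).as_matrix()@np.linalg.inv(m["K"])@np.array([u,v,1.]); return np.array(m["origin"]),d
def onplane(m,u,v,z):
    o,d=ray(m,u,v); return o+d*(z-o[2])/d[2]
def proj(m,p):
    c=R.from_quat(m["attitude"]).as_matrix().T@(np.asarray(p)-m["origin"]); q=m["K"]@c; return q[:2]/q[2]
def tri(m1,a,m2,b):
    o1,d1=ray(m1,*a); o2,d2=ray(m2,*b)
    s=np.linalg.lstsq(np.c_[d1,-d2],o2-o1,rcond=None)[0]
    p,q=o1+s[0]*d1,o2+s[1]*d2; return (p+q)/2,np.linalg.norm(p-q)
def blobs(mask,amin=30):
    n,l,s,c=cv2.connectedComponentsWithStats(mask.astype(np.uint8)); return [(c[i].round(1),s[i,4],l==i) for i in range(1,n) if s[i,4]>=amin]
E
python3 - <<'E'
from h import *
S=dict(np.load("side0.npz"));T=dict(np.load("top0.npz"))
def at(I,u,v): return I["p"][v-2:v+3,u-2:u+3].reshape(-1,3).mean(0).round()
print("brown",at(S,242,280),at(T,231,225),"purple",at(S,217,257),at(T,237,194),"disc",at(S,336,186),at(T,372,224),"table",at(T,372,260),"ply",at(S,300,232),at(T,310,240))
for n,I,(u,v) in (("S",S,(242,282)),("T",T,(231,225))):
    p=I["p"].astype(int); 
    c=cv2.cvtColor(I["p"],cv2.COLOR_RGB2HSV).astype(int)
    br=(p.sum(2)<200)&(p[...,0]>p[...,2]+5)
    for b in blobs(br):
        if abs(b[0]-[u,v]).max()<40: print(n,"brown",b[:2],onplane(I,*b[0],.015))
E
python3 - <<'E'
from h import *
S=dict(np.load("side0.npz"));T=dict(np.load("top0.npz"))
a=cv2.resize(S["p"][230:330,180:330],(0,0),fx=4,fy=4,interpolation=cv2.INTER_CUBIC); b=cv2.resize(S["p"][150:250,230:380],None,fx=4,fy=4,interpolation=cv2.INTER_CUBIC)
t=np.hstack([cv2.resize(a,(400,267)),cv2.resize(T["p"][180:270,190:325],(400,267),interpolation=cv2.INTER_CUBIC)])
t2=np.hstack([cv2.resize(b,(400,267)),cv2.resize(T["p"][170:260,280:415],(400,267),interpolation=cv2.INTER_CUBIC)])
cv2.imwrite("pics/crop0.png",np.vstack([t,t2])[:,:,::-1])
E
```

```text
brown [83. 63. 57.] [43. 31. 28.] purple [104.  65. 133.] [60. 38. 78.] disc [184. 183. 177.] [104. 104. 104.] table [100.  99. 101.] ply [141. 119.  89.] [54. 51. 46.]
S brown (array([243.7, 287.7]), np.int32(87)) [0.48672416 0.20262896 0.015     ]
T brown (array([230.1, 224.8]), np.int32(211)) [0.50026298 0.19084278 0.015     ]
```

View pics/crop0.png

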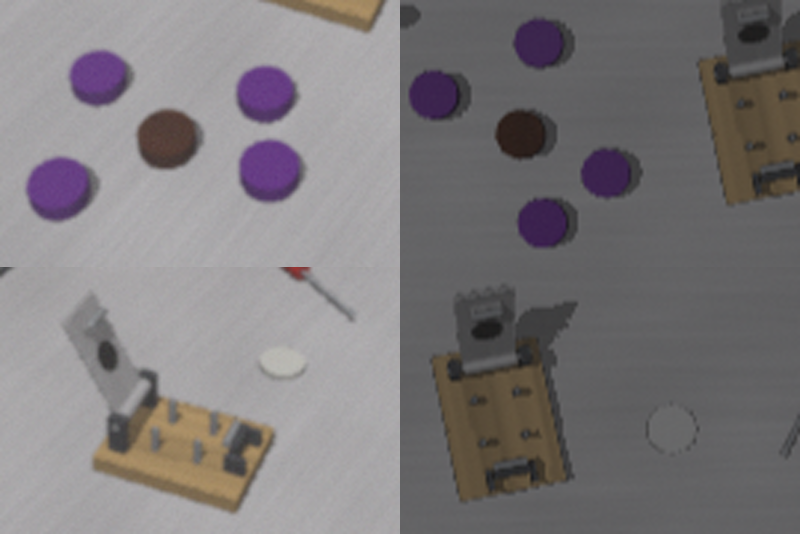

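The crop confirms it: the brown cylinder in the middle at top (231,225) is the head, ringed by four purple look-alikes. The disc is the white round at top (372,224). Next I get rough positions and the camera-to-tool offset so I can take close wrist views.

```bash
python3 - <<'E'
from h import *
from workcell import status, imaging
S=dict(np.load("side0.npz"));T=dict(np.load("top0.npz"))
for n,uv,z in (("head",(230.5,224.8),.022),("p1",(237,194.5),.022),("p2",(202,212),.022),("p3",(260,238),.022),("p4",(238.7,255),.022),("disc",(372,224.5),.008),("jig c1",(291,200),.02),("jigc near-left",(300,248.5),.02),("near-right",(337,242),.02),("catch",(317,239),.04)):
    print(n,onplane(T,*uv,z).round(4))
s=status.read_state(); m=imaging.camera_model("wrist")
Rt=R.from_quat(s["eef_rot"]); print("cam in tool",Rt.inv().apply(m["origin"]-s["tool_pos"]),(Rt.inv()*R.from_quat(m["attitude"])).as_matrix().round(3),m["K"],Rt.as_matrix().round(3))
E
```

```text
head [0.4998 0.1888 0.022 ]
p1 [0.591 0.168 0.022]
p2 [0.5405 0.2741 0.022 ]
p3 [0.458  0.1011 0.022 ]
p4 [0.409  0.1656 0.022 ]
disc [ 0.4909 -0.2389  0.008 ]
jig c1 [0.5704 0.0052 0.02  ]
jigc near-left [ 0.4237 -0.0178  0.02  ]
near-right [ 0.4403 -0.1293  0.02  ]
catch [ 0.4502 -0.0681  0.04  ]
cam in tool [ 6.71564375e-02 -8.61319327e-05 -2.00281022e-01] [[ 0.001 -0.969 -0.245]
 [ 1.     0.     0.001]
 [-0.    -0.245  0.969]] [[376.87842967   0.         282.85635022]
 [  0.         376.87842967 205.82601429]
 [  0.           0.           1.        ]] [[ 0.916  0.402 -0.001]
 [ 0.402 -0.916  0.001]
 [ 0.    -0.001 -1.   ]]
```

jog_arm(commands=[[[0.437,-0.398,-0.08],[0,0,14.7]],[[0.437,-0.398,-0.08],[0,0,14.7]],[[0.437,-0.398,-0.08],[0,0,14.7]],[[0.437,-0.398,-0.08],[0,0,14.7]],[[0.437,-0.398,-0.08],[0,0,14.7]],[[0.437,-0.398,-0.08],[0,0,14.7]],[[0.437,-0.398,-0.08],[0,0,14.7]],[[0.437,-0.398,-0.08],[0,0,14.7]],[[0.437,-0.398,-0.08],[0,0,14.7]],[[0.437,-0.398,-0.08],[0,0,14.7]],[[0.437,-0.398,-0.08],[0,0,14.7]],[[0.437,-0.398,-0.08],[0,0,14.7]]], fingers=-1)

```text
clock: 1.6
tool_pos: [0.4907, -0.0325, 0.2641]
eef_rot: [0.997, 0.079, -0.001, 0.0]
ft_force: [0.6, -0.2, -0.7]
finger_gap: 0.0876
grasp_force: 0.0
```

```bash
cat > snap.py <<'E'
import sys,numpy as np,cv2
from workcell import status, imaging
n=sys.argv[1]; s=status.read_state(); m=imaging.camera_model("wrist"); p,d=imaging.snapshot("wrist")
np.savez(n+".npz",p=p,d=d,tp=s["tool_pos"],tq=s["eef_rot"],**m); cv2.imwrite(f"pics/{n}.png",p[:,:,::-1])
print(s["clock"],s["tool_pos"].round(4),s["eef_rot"].round(4),s["joint_positions"].round(3),np.abs(s["dq"]).max())
E
python3 snap.py w1
```

```text
1.6 [ 0.4907 -0.0325  0.2641] [ 9.969e-01  7.870e-02 -6.000e-04  1.000e-04] [-0.09   0.133  1.834 -0.     1.176  1.323] 0.02070849708165377
```

View pics/w1.png

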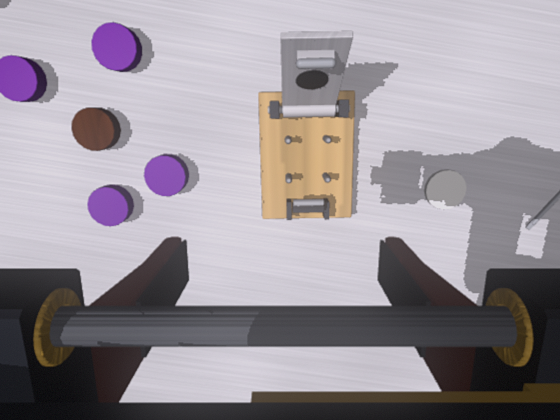

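The wrist view shows the head at (96,128), the disc at (446,188), the jig plate spanning (261-355, 92-217) with posts near (289,139), (328,139), (289,177) and (328,177), and the open cover at about (315,65). I'll take a second view from a shifted place.

jog_arm(commands=[[[0.03,-0.08,0],[0,0,0]],[[0.03,-0.08,0],[0,0,0]],[[0.03,-0.08,0],[0,0,0]],[[0.03,-0.08,0],[0,0,0]]])

```text
clock: 2.15
tool_pos: [0.5081, 0.0502, 0.2644]
eef_rot: [0.997, 0.078, -0.0, 0.0]
ft_force: [0.3, -0.4, 0.1]
finger_gap: 0.088
grasp_force: 0.0
```

```bash
python3 snap.py w2; cat > meas.py <<'E'
from h import *
def feats(I):
    p=I["p"]; hsv=cv2.cvtColor(p,cv2.COLOR_RGB2HSV); out={}
    H,Sa,V=[hsv[...,i].astype(int) for i in range(3)]
    top=np.zeros(H.shape,bool); top[:238]=1
    br=((H<15)|(H>170))&(Sa>70)&(V<140)&top; br[:, 240:]=0
    br=cv2.morphologyEx(br.astype(np.uint8),cv2.MORPH_OPEN,np.ones((5,5)))
    b=max(blobs(br),key=lambda b:b[1]); out["head"]=b
    ply=(H>8)&(H<28)&(Sa>60)&(V>120)&top
    ply=cv2.morphologyEx(ply.astype(np.uint8),cv2.MORPH_OPEN,np.ones((3,3)))
    out["ply"]=max(blobs(ply),key=lambda b:b[1])
    return out
if __name__=="__main__":
    for n in("w1","w2"):
        I=dict(np.load(n+".npz")); f=feats(I); print(n)
        for k,b in f.items():
            ct=max(cv2.findContours(b[2].astype(np.uint8),0,1)[0],key=cv2.contourArea)
            print(k,b[:2],"minrect",cv2.minAreaRect(ct),"ell",cv2.fitEllipse(ct))
        # depth -> heights
        v,u=np.mgrid[:238,:560]; d=I["d"][:238]; M=R.from_quat(I["attitude"]).as_matrix()
        P=(np.stack([(u-I["K"][0,2])/I["K"][0,0]*d,(v-I["K"][1,2])/I["K"][1,1]*d,d],-1)@M.T)+I["origin"]
        P[d==0]=np.nan
        print("table z",np.nanmedian(P[150:230,180:240,2]))
        for lo,hi,nm in((.004,.014,"disc-h"),(.016,.0285,"head/ply-h"),(.04,.06,"post tops")):
            m=(P[...,2]>lo)&(P[...,2]<hi)
            for b in blobs(cv2.morphologyEx(m.astype(np.uint8),cv2.MORPH_OPEN,np.ones((3,3))) ,20 if nm=="post tops" else 300): 
                q=P[b[2][:238]]; print(nm,b[0],b[1],np.median(q,0).round(4),q.mean(0).round(4))
E
python3 meas.py
```

```text
2.15 [0.5081 0.0502 0.2644] [ 9.97e-01  7.79e-02 -3.00e-04  2.00e-04] [ 0.076  0.163  1.797 -0.     1.182  1.49 ] 0.00642678577160787
w1
head (array([ 92.7, 128.5]), np.int32(1380)) minrect ((92.5, 128.5), (41.0, 41.0), 90.0) ell ((92.70067596435547, 128.4729461669922), (38.67121124267578, 43.52156448364258), 138.47927856445312)
ply (array([305.5, 158.6]), np.int32(8764)) minrect ((307.130859375, 154.4671173095703), (126.1026382446289, 95.29255676269531), 89.2838363647461) ell ((306.7214050292969, 152.6289825439453), (106.04639434814453, 142.49266052246094), 1.92098867893219)
table z 5.091309482235795e-05
disc-h [444.9 188.8] 1270 [ 0.4955 -0.2345  0.0081] [ 0.4954 -0.2346  0.008 ]
head/ply-h [114.1  45.9] 1787 [0.5952 0.1707 0.022 ] [0.5951 0.1708 0.0219]
head/ply-h [17.9 78.1] 1537 [0.5447 0.2753 0.0219] [0.5446 0.2752 0.0217]
head/ply-h [305.2 158. ] 8925 [ 0.5072 -0.0558  0.02  ] [ 0.5065 -0.0567  0.0201]
head/ply-h [ 93.1 128.2] 1542 [0.5026 0.1906 0.0219] [0.5026 0.1905 0.0218]
head/ply-h [164.5 174.9] 1374 [0.4613 0.105  0.022 ] [0.4613 0.1049 0.0219]
head/ply-h [108.  205.4] 
[... 2002 characters left out ...]
342.  138.5] 36 [ 0.5553 -0.0068  0.0551] [ 0.5552 -0.0069  0.0529]
post tops [408.8 139.8] 53 [ 0.5641 -0.0779  0.0566] [ 0.5651 -0.0775  0.0557]
post tops [355.5 139.8] 33 [ 0.556  -0.0209  0.0568] [ 0.5563 -0.021   0.0564]
post tops [365.6 143.8] 27 [ 0.5539 -0.032   0.0577] [ 0.5539 -0.0322  0.0574]
post tops [396.6 166. ] 47 [ 0.5347 -0.0738  0.047 ] [ 0.5347 -0.074   0.0465]
post tops [357.5 166.9] 44 [ 0.5272 -0.0309  0.0471] [ 0.5269 -0.0311  0.0468]
post tops [356.6 204.7] 45 [ 0.4843 -0.0388  0.047 ] [ 0.4842 -0.0391  0.0464]
post tops [394.4 203.9] 46 [ 0.4921 -0.0814  0.0469] [ 0.4918 -0.0814  0.0467]
post tops [375.2 230.1] 413 [ 0.4584 -0.0656  0.0493] [ 0.4584 -0.0658  0.0493]
```

Both wrist places agree. The head's top centre is (0.5028, 0.1907) at 22 mm and the disc is (0.4955, -0.2345) at 8 mm. The posts' centre is (0.5095, -0.0566), the yaw 10.35° and the base top 20 mm. I go to the head next.

jog_arm(commands=[[[0.0166,-0.1396,0.12],[0,0,-1.4]],[[0.0166,-0.1396,0.12],[0,0,-1.4]],[[0.0166,-0.1396,0.12],[0,0,-1.4]],[[0.0166,-0.1396,0.15],[0,0,-1.4]],[[0.0166,-0.1396,0.2],[0,0,-1.4]],[[0.0166,-0.1396,0.23],[0,0,-1.4]],[[0.0166,-0.1396,0.25],[0,0,-1.4]],[[0.0166,-0.1396,0.26],[0,0,-1.4]],[[0.0166,-0.1396,0.26],[0,0,-1.4]],[[0.0166,-0.1396,0.26],[0,0,-1.4]]])

```text
clock: 3.45
tool_pos: [0.5038, 0.192, 0.0054]
eef_rot: [0.996, 0.09, 0.001, -0.0]
ft_force: [0.3, 0.7, -0.1]
finger_gap: 0.0877
grasp_force: 0.0
```

jog_arm(commands=[[[0,0,0],[0,0,0]],[[0,0,0],[0,0,0]],[[0,0,0],[0,0,0]],[[0,0,0],[0,0,0]],[[0,0,0],[0,0,0]],[[0,0,0],[0,0,0]]], fingers=1)

```text
clock: 4.2
tool_pos: [0.503, 0.1921, 0.0045]
eef_rot: [0.996, 0.091, -0.0, 0.0]
ft_force: [-0.4, -0.0, 0.4]
finger_gap: 0.0313
grasp_force: 0.0
```

The gap is 31 mm with no grip force, so something is wrong. I'll look.

```bash
python3 - <<'E'
from h import *
from workcell import imaging,status
print(status.read_state()["finger_gap"])
p,_=imaging.snapshot("side"); q,_=imaging.snapshot("wrist"); 
m=imaging.camera_model("side"); print(proj(m,[.503,.192,.02]))
a=cv2.resize(p[200:340,150:340],(570,420),interpolation=cv2.INTER_CUBIC)
cv2.imwrite("pics/c1.png",np.hstack([a[:,:400],q[:,:400]])[:,:,::-1])
E
```

```text
0.031305947324922166
[240.71745679 279.83118595]
```

View pics/c1.png

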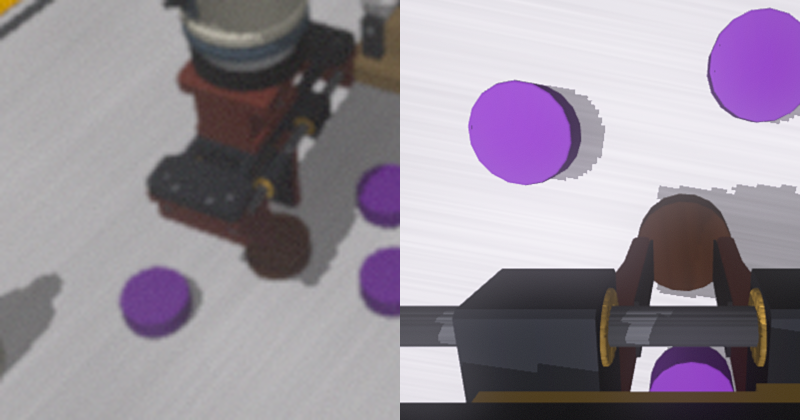

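```bash
python3 snap.py c2; python3 - <<'E'
from h import *
I=dict(np.load("c2.npz")); print("TCP px",proj(I,I["tp"]),proj(I,I["tp"]+[0,0,.02]))
v,u=np.mgrid[:420,:560]; d=I["d"]; M=R.from_quat(I["attitude"]).as_matrix()
P=(np.stack([(u-I["K"][0,2])/I["K"][0,0]*d,(v-I["K"][1,2])/I["K"][1,1]*d,d],-1)@M.T)+I["origin"]
L=(P-I["tp"])@R.from_quat(I["tq"]).as_matrix()
for c in (285,):
    for r in range(185,305,6): print(r,L[r,c].round(4),I["p"][r,c])
m=(P[...,2]>.018)&(P[...,2]<.026)
for b in blobs(m,200): print(b[0],b[1],"tool",np.median(L[b[2]],0).round(4),L[b[2]].min(0).round(4),L[b[2]].max(0).round(4))
print("fingers");
for r in range(230,300,10): 
    print(r,[(c,*L[r,c].round(3)) for c in (235,245,255,315,325,335)])
E
```

```text
4.3 [0.503  0.1921 0.0045] [ 0.9959  0.0908 -0.      0.    ] [0.343 0.575 1.916 0.    0.651 1.732] 0.0022834888023693716
TCP px [282.95728849 234.27182541] [282.9823379  246.82816017]
185 [0.027  0.0011 0.005 ] [241 238 244]
191 [0.0238 0.0011 0.0044] [168 164 172]
197 [ 0.0233  0.001  -0.0087] [81 73 75]
203 [ 0.0223  0.001  -0.0177] [91 74 72]
209 [ 0.0192  0.001  -0.0176] [90 72 70]
215 [ 0.0161  0.001  -0.0176] [88 69 66]
221 [ 0.0129  0.001  -0.0174] [83 64 60]
227 [ 0.0095  0.001  -0.0168] [81 61 58]
233 [ 0.0066  0.001  -0.0178] [80 59 53]
239 [ 0.0032  0.001  -0.0172] [77 56 50]
245 [ 0.0007  0.001  -0.0191] [76 54 47]
251 [-0.0032  0.001  -0.0177] [75 53 46]
257 [-0.0069  0.0011 -0.0166] [73 51 46]
263 [-0.01    0.0011 -0.0173] [72 52 45]
269 [-0.0131  0.0011 -0.0177] [74 51 44]
275 [-0.017   0.0011 -0.0166] [73 52 45]
281 [-0.0203  0.0011 -0.017 ] [74 52 45]
287 [-0.0232  0.0011 -0.0182] [74 52 45]
293 [-0.0386  0.0012  0.005 ] [151 148 155]
299 [-0.0429  0.0013  0.0059] [235 232 238]
[362.1  64.6] 9621 tool [ 0.0873  0.0361 -0.0176] [ 0.0622  0.0115 -0.0203] [ 0.1114  0.06
[... 2400 characters left out ...]
 np.float64(-0.013), np.float64(-0.08)), (255, np.float64(-0.002), np.float64(-0.012), np.float64(-0.054)), (315, np.float64(0.008), np.float64(0.011), np.float64(-0.076)), (325, np.float64(0.012), np.float64(0.014), np.float64(-0.083)), (335, np.float64(0.012), np.float64(0.017), np.float64(-0.083))]
290 [(235, np.float64(0.012), np.float64(-0.015), np.float64(-0.091)), (245, np.float64(0.01), np.float64(-0.012), np.float64(-0.088)), (255, np.float64(-0.007), np.float64(-0.012), np.float64(-0.054)), (315, np.float64(0.005), np.float64(0.011), np.float64(-0.077)), (325, np.float64(0.012), np.float64(0.013), np.float64(-0.091)), (335, np.float64(0.012), np.float64(0.016), np.float64(-0.091))]
```

```bash
python3 - <<'E'
from h import *
from workcell import status
s=status.read_state(); print(s["clock"],s["finger_gap"],s["grasp_force"],s["ft_force"])
I=dict(np.load("c2.npz"));J=dict(np.load("w1.npz"))
a=cv2.resize(I["p"][170:310,200:370],(510,420),interpolation=cv2.INTER_CUBIC)
cv2.imwrite("pics/c2x.png",a[:,:,::-1])
for X,pts in ((J,[(180,240),(175,245),(165,255),(180,262),(183,275)]),(I,[(248,238),(252,238),(240,245),(320,238),(330,250)])):
    M=R.from_quat(X["attitude"]).as_matrix(); T=R.from_quat(X["tq"]).as_matrix()
    for u,v in pts:
        d=X["d"][v,u]; c=np.linalg.inv(X["K"])@[u,v,1]*d; print((u,v),((M@c+X["origin"]-X["tp"])@T).round(4),X["p"][v,u])
E
```

```text
4.35 0.019261505023022252 0.0 [0.26700268 0.42851583 0.01852153]
(180, 240) [ 0.0115 -0.0456 -0.0425] [78 70 74]
(175, 245) [ 0.0116 -0.0459 -0.0491] [76 65 69]
(165, 255) [ 0.012  -0.0464 -0.0614] [72 63 65]
(180, 262) [ 0.0041 -0.0442 -0.0496] [63 62 65]
(183, 275) [-0.0037 -0.0444 -0.0457] [59 57 60]
(248, 238) [ 0.0118 -0.0157 -0.0404] [82 68 72]
(252, 238) [ 0.0122 -0.0138 -0.0415] [81 66 69]
(240, 245) [ 0.0119 -0.0182 -0.0497] [82 68 72]
(320, 238) [ 0.0121  0.0165 -0.0412] [64 48 49]
(330, 250) [ 0.0121  0.0191 -0.0561] [61 45 44]
```

View pics/c2x.png

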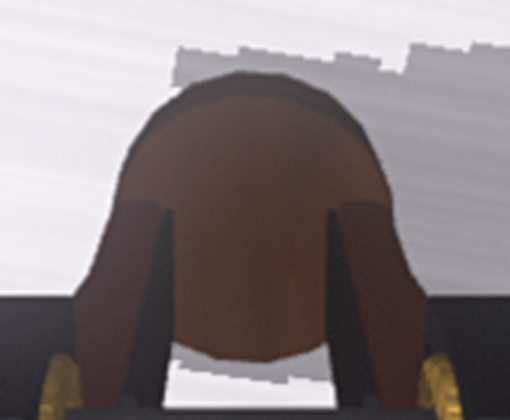

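Contrary to the given TCP, the fingers have closed above the head: gap 19 mm and shrinking, no force. The wrist depth puts the visible finger ends about 40 mm behind the nominal TCP. I'll measure this offset properly.

```bash
python3 - <<'E'
from h import *
from workcell import imaging,status
def L(X):
    v,u=np.mgrid[:420,:560]; d=X["d"]; M=R.from_quat(X["attitude"]).as_matrix()
    P=(np.stack([(u-X["K"][0,2])/X["K"][0,0]*d,(v-X["K"][1,2])/X["K"][1,1]*d,d],-1)@M.T)+X["origin"]
    return (P-X["tp"])@R.from_quat(X["tq"]).as_matrix(),P
for n in("w1","w2","c2"):
    X=dict(np.load(n+".npz")); l,P=L(X); f=(X["d"]>0)&(abs(l[...,1])<.07)&(abs(l[...,0])<.016)&(l[...,2]<-.022)&(l[...,2]>-.13)
    z=l[f][:,2]; print(n,"finger end z pct",np.percentile(z,[90,97,99,99.9]).round(4), "x",np.percentile(l[f][:,0],[1,99]).round(4))
    g=(X["d"]>0)&(abs(l[...,1])>.03)&(l[...,2]<-.05)
    h,e=np.histogram(l[g][:,2],bins=np.arange(-.21,-.05,.01)); print(dict(zip(e.round(3),h)))
    print("cam origin z",X["origin"],X["tp"])
# independent: side camera depth of lowest gripper points near the TCP axis
p,d=imaging.snapshot("side"); m=imaging.camera_model("side"); s=status.read_state(); print(s["finger_gap"])
X=dict(p=p,d=d,tp=s["tool_pos"],tq=s["eef_rot"],**m); l,P=L(X)
f=(d>0)&(abs(l[...,1])<.06)&(abs(l[...,0])<.013)
h,e=np.histogram(l[f][:,2],bins=np.arange(-.1,.02,.005)); print(dict(zip(e.round(3),h)))
E
```

```text
w1 finger end z pct [-0.0534 -0.0434 -0.0402 -0.038 ] x [-0.01    0.0146]
{np.float64(-0.21): np.int64(0), np.float64(-0.2): np.int64(0), np.float64(-0.19): np.int64(0), np.float64(-0.18): np.int64(0), np.float64(-0.17): np.int64(0), np.float64(-0.16): np.int64(2866), np.float64(-0.15): np.int64(6949), np.float64(-0.14): np.int64(14546), np.float64(-0.13): np.int64(5483), np.float64(-0.12): np.int64(1989), np.float64(-0.11): np.int64(1205), np.float64(-0.1): np.int64(1872), np.float64(-0.09): np.int64(1406), np.float64(-0.08): np.int64(1284), np.float64(-0.07): np.int64(1206)}
cam origin z [ 0.55720151 -0.02179878  0.46431955] [ 0.49072385 -0.03254478  0.26408209]
w2 finger end z pct [-0.0534 -0.0433 -0.04   -0.038 ] x [-0.01    0.0147]
{np.float64(-0.21): np.int64(0), np.float64(-0.2): np.int64(0), np.float64(-0.19): np.int64(0), np.float64(-0.18): np.int64(0), np.float64(-0.17): np.int64(0), np.float64(-0.16): np.int64(2879), np.float64(-0.15): np.int64(6954), np.float64(-0.14): np.int64(14524), np.float64(-0.13): np.int64(5520), np.float64(-0.12): np.int64(1991), np.float64(-0.11)
[... 964 characters left out ...]
nt64(0), np.float64(-0.09): np.int64(3), np.float64(-0.085): np.int64(7), np.float64(-0.08): np.int64(4), np.float64(-0.075): np.int64(9), np.float64(-0.07): np.int64(11), np.float64(-0.065): np.int64(14), np.float64(-0.06): np.int64(19), np.float64(-0.055): np.int64(20), np.float64(-0.05): np.int64(18), np.float64(-0.045): np.int64(19), np.float64(-0.04): np.int64(5), np.float64(-0.035): np.int64(0), np.float64(-0.03): np.int64(0), np.float64(-0.025): np.int64(9), np.float64(-0.02): np.int64(129), np.float64(-0.015): np.int64(16), np.float64(-0.01): np.int64(11), np.float64(-0.005): np.int64(11), np.float64(0.0): np.int64(162), np.float64(0.005): np.int64(92), np.float64(0.01): np.int64(0)}
```

Both the wrist and side cameras put the finger ends 38 mm behind the reported TCP, and the body is also about 40 mm further back than the text gives. So the true tip z is the reported z + 0.038. I'll open, then descend a further 38 mm, stopping to check the force.

jog_arm(commands=[[[0,0,0],[0,0,0]],[[0,0,0],[0,0,0]],[[0,0,0],[0,0,0]],[[0,0,0],[0,0,0]],[[0,0,0],[0,0,0]],[[0,0,0],[0,0,0]],[[0,0,0],[0,0,0]],[[0,0,0],[0,0,0]],[[0,0,0],[0,0,0]]], fingers=-1)

```text
clock: 5.52
tool_pos: [0.5031, 0.1921, 0.0046]
eef_rot: [0.996, 0.091, 0.0, 0.0]
ft_force: [-0.4, 0.3, 0.1]
finger_gap: 0.0879
grasp_force: 0.0
```

jog_arm(commands=[[[0,0,0.015],[0,0,0]],[[0,0,0.025],[0,0,0]],[[0,0,0.032],[0,0,0]],[[0,0,0.036],[0,0,0]],[[0,0,0.038],[0,0,0]],[[0,0,0.038],[0,0,0]]])

```text
clock: 6.28
tool_pos: [0.5031, 0.1921, -0.0334]
eef_rot: [0.996, 0.091, 0.0, -0.0]
ft_force: [-0.6, -0.4, -0.9]
finger_gap: 0.0877
grasp_force: 0.0
```

No contact, as predicted. Now I close.

jog_arm(commands=[[[0,0,0],[0,0,0]],[[0,0,0],[0,0,0]],[[0,0,0],[0,0,0]],[[0,0,0],[0,0,0]],[[0,0,0],[0,0,0]],[[0,0,0],[0,0,0]],[[0,0,0],[0,0,0]]], fingers=1)

```text
clock: 7.15
tool_pos: [0.5031, 0.1921, -0.0333]
eef_rot: [0.996, 0.091, 0.0, -0.0]
ft_force: [-0.6, -0.2, 2.6]
finger_gap: 0.049
grasp_force: 30.0
```

Gripped at 49 mm and 30 N. I'll lift and carry it to a hover short of the pocket for a close look at the posts.

jog_arm(commands=[[[0,0,-0.05],[0,0,0]],[[0,0,-0.1],[0,0,0]],[[-0.03,0.06,-0.1],[0,0,0]],[[-0.05,0.12,-0.1],[0,0,0]],[[-0.07,0.17,-0.1],[0,0,0]],[[-0.09,0.22,-0.1],[0,0,0]],[[-0.099,0.246,-0.1],[0,0,0]],[[-0.099,0.246,-0.1],[0,0,0]],[[-0.099,0.246,-0.1],[0,0,0]],[[-0.099,0.246,-0.1],[0,0,0]]])

```text
clock: 8.4
tool_pos: [0.4503, -0.0668, 0.0665]
eef_rot: [0.996, 0.091, -0.0, -0.0]
ft_force: [0.2, 0.3, -0.3]
finger_gap: 0.049
grasp_force: 30.0
```

```bash
python3 snap.py w3; cat > posts.py <<'E'
import sys
from h import *
def world(X):
    v,u=np.mgrid[:420,:560]; d=X["d"]; M=R.from_quat(X["attitude"]).as_matrix()
    P=(np.stack([(u-X["K"][0,2])/X["K"][0,0]*d,(v-X["K"][1,2])/X["K"][1,1]*d,d],-1)@M.T)+X["origin"]; P[d==0]=np.nan; return P
if __name__=="__main__":
    X=dict(np.load(sys.argv[1]+".npz")); P=world(X); T=R.from_quat(X["tq"]).as_matrix(); L=(P-X["tp"])@T
    m=(P[...,2]>.0425)&(P[...,2]<.052)&(L[...,0]>.02); C=[]
    for b in blobs(m,30):
        q=L[b[2]]; print(b[0],b[1],"tool",q.mean(0).round(4),"world",P[b[2]].mean(0).round(4),"size",np.ptp(q,0).round(4))
    g=(abs(P[...,2]-.02)<.004)&(L[...,0]>.02); print("base z",np.nanmedian(P[g][:,2]))
E
python3 posts.py w3
```

```text
8.4 [ 0.4503 -0.0668  0.0665] [ 9.958e-01  9.140e-02 -0.000e+00 -1.000e-04] [-0.173  0.373  2.076  0.     0.693  1.214] 0.0028004204598817174
[223.7  35.3] 93 tool [ 0.1064 -0.032   0.0195] world [ 0.5491 -0.0159  0.047 ] size [0.007  0.0094 0.0095]
[349.7  36.6] 90 tool [0.1058 0.036  0.0194] world [ 0.5608 -0.0829  0.0471] size [0.0066 0.0098 0.009 ]
[247.3  84.8] 167 tool [ 0.0809 -0.0199  0.0192] world [ 0.5262 -0.0325  0.0474] size [0.0076 0.0074 0.0079]
[324.9  85.6] 166 tool [0.0805 0.0232 0.0192] world [ 0.5337 -0.0749  0.0473] size [0.0075 0.0077 0.0077]
[248.4 162.4] 148 tool [ 0.0377 -0.0202  0.0194] world [ 0.4836 -0.0401  0.0472] size [0.0079 0.0076 0.0081]
[322.2 163. ] 145 tool [0.0374 0.0229 0.0193] world [ 0.4912 -0.0825  0.0472] size [0.0072 0.0077 0.0068]
base z 0.02022813791329274
```

View pics/w3.png

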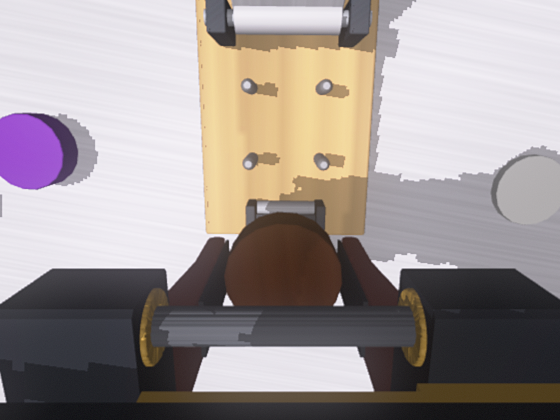

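The close view shows the four posts at (247,85), (325,86), (248,162) and (322,163), and the held head at about (283,262). The posts' centre is tool (0.0591, 0.0015). I'll check where the head sits in the grip.

```bash
python3 - <<'E'
from posts import *
from scipy.optimize import least_squares
X=dict(np.load("w3.npz")); P=world(X); L=(P-X["tp"])@R.from_quat(X["tq"]).as_matrix()
m=(abs(L[...,1])<.035)&(L[...,2]>-.065)&(L[...,2]<-.045)&(abs(L[...,0])<.035)
hsv=cv2.cvtColor(X["p"],cv2.COLOR_RGB2HSV)
b=max(blobs(m),key=lambda b:b[1]); q=L[b[2]]; print(b[:2],np.median(q[:,2]),np.percentile(q,[1,99],axis=0).round(4))
z0=np.median(q[:,2]); top=b[2]&(abs(L[...,2]-z0)<.004)
E=[]
for c in range(240,328,4):
    r=np.where(top[:,c])[0]
    if len(r): E.append(L[r.min()+1,c,:2])
E=np.array(E); s=least_squares(lambda p:np.hypot(*(E-p[:2]).T)-.025,[0,0]); print(s.x.round(4),np.abs(s.fun).max())
s=least_squares(lambda p:np.hypot(*(E-p[:2]).T)-p[2],[0,0,.025]); print(s.x.round(4))
E
```

```text
(array([282.5, 264.1]), np.int32(10104)) -0.05542074656361751 [[-0.0123 -0.0313 -0.0638]
 [ 0.0232  0.0308 -0.046 ]]
[-0.0016 -0.0002] 0.00041914010111916353
[-0.0015 -0.0002  0.0249]
```

The head is offset (-0.0015, -0.0002) in the tool frame, so the shift to the pocket is (0.0606, 0.0017).

jog_arm(commands=[[[0.035,0.0017,0],[0,0,0.4]],[[0.0606,0.0017,0],[0,0,0.4]],[[0.0606,0.0017,0.02],[0,0,0.4]],[[0.0606,0.0017,0.04],[0,0,0.4]],[[0.0606,0.0017,0.045],[0,0,0.4]],[[0.0606,0.0017,0.05],[0,0,0.4]],[[0.0606,0.0017,0.055],[0,0,0.4]],[[0.0606,0.0017,0.06],[0,0,0.4]],[[0.0606,0.0017,0.06],[0,0,0.4]]])

```text
clock: 9.57
tool_pos: [0.5099, -0.0585, 0.0064]
eef_rot: [0.996, 0.087, -0.0, -0.0]
ft_force: [0.1, -0.3, -0.6]
finger_gap: 0.049
grasp_force: 30.0
```

jog_arm(commands=[[[0,0,0.005],[0,0,0]],[[0,0,0.01],[0,0,0]],[[0,0,0.014],[0,0,0]],[[0,0,0.017],[0,0,0]],[[0,0,0.019],[0,0,0]],[[0,0,0.019],[0,0,0]]])

```text
clock: 10.32
tool_pos: [0.5099, -0.0584, -0.0126]
eef_rot: [0.996, 0.087, -0.0, -0.0]
ft_force: [0.1, -0.3, -1.2]
finger_gap: 0.0491
grasp_force: 30.0
```

Released position reached without contact. Open, lift out, and move to the disc.

jog_arm(commands=[[[0,0,0],[0,0,0]],[[0,0,0],[0,0,0]],[[0,0,0],[0,0,0]],[[0,0,0],[0,0,0]],[[0,0,0],[0,0,0]],[[0,0,-0.02],[0,0,0]],[[0,0,-0.06],[0,0,0]],[[0,0,-0.1],[0,0,0]]], fingers=-1)

```text
clock: 11.32
tool_pos: [0.5096, -0.0584, 0.0884]
eef_rot: [0.996, 0.087, -0.0, -0.0]
ft_force: [0.4, -0.1, -0.5]
finger_gap: 0.088
grasp_force: 0.0
```

jog_arm(commands=[[[-0.02,0.06,0],[0,0,0]],[[-0.035,0.12,0],[0,0,0]],[[-0.045,0.17,0],[0,0,0]],[[-0.045,0.172,0.03],[0,0,0]],[[-0.045,0.172,0.03],[0,0,0]],[[-0.045,0.172,0.03],[0,0,0]]])

```text
clock: 12.08
tool_pos: [0.4956, -0.2352, 0.0579]
eef_rot: [0.996, 0.088, -0.0, -0.0]
ft_force: [0.2, -0.3, -0.6]
finger_gap: 0.0878
grasp_force: 0.0
```

```bash
python3 snap.py w4; python3 - <<'E'
from posts import *
X=dict(np.load("w4.npz")); P=world(X); L=(P-X["tp"])@R.from_quat(X["tq"]).as_matrix()
for lo,hi,nm in((.004,.014,"disc"),(.036,.0425,"headtop"),(.0435,.052,"posts")):
    for b in blobs(cv2.morphologyEx(((P[...,2]>lo)&(P[...,2]<hi)).astype(np.uint8),cv2.MORPH_OPEN,np.ones((3,3))),60): print(nm,b[:2],"tool",L[b[2]].mean(0).round(4),np.percentile(L[b[2]],[1,99],axis=0).round(4).tolist(),"world",P[b[2]].mean(0).round(4))
E
```

```text
12.075 [ 0.4956 -0.2352  0.0579] [ 9.962e-01  8.750e-02 -2.000e-04 -1.000e-04] [-0.465  0.494  1.878  0.     0.769  0.931] 0.014365992271041994
disc (array([102.3, 135.7]), np.int32(1514)) tool [ 0.0493 -0.1177  0.0489] [[-0.0282, -0.1184, 0.0442], [0.1162, -0.1169, 0.0537]] world [ 0.5236 -0.1107  0.0091]
disc (array([537.1, 145.3]), np.int32(272)) tool [0.0451 0.1654 0.0472] [[0.0281, 0.1568, 0.044], [0.0631, 0.1772, 0.0529]] world [ 0.5689 -0.3902  0.0107]
disc (array([283.3, 211.2]), np.int32(3937)) tool [-0.0002  0.0003  0.0499] [[-0.0238, -0.0227, 0.0484], [0.0226, 0.0234, 0.0518]] world [ 0.4955 -0.2355  0.008 ]
headtop (array([40.7, 51.5]), np.int32(211)) tool [ 0.098  -0.1317  0.0188] [[0.0897, -0.1327, 0.0157], [0.1068, -0.1309, 0.0219]] world [ 0.5692 -0.0885  0.0392]
headtop (array([ 22. , 113.8]), np.int32(89)) tool [ 0.0652 -0.1476  0.0191] [[0.0617, -0.1501, 0.0158], [0.0689, -0.1464, 0.0218]] world [ 0.5341 -0.0785  0.0389]
headtop (array([ 19.6, 155.3]), np.int32(823)) tool [ 0.0418 -0.1519  0.0176] [[0.0213, -0.165, 0.0155], [0.0607, -0.1465, 0.0218]] world [ 0.5103
[... 298 characters left out ...]
 -0.1469, 0.0217]] world [ 0.4546 -0.0896  0.0394]
posts (array([31. , 49.8]), np.int32(298)) tool [ 0.0977 -0.1315  0.0104] [[0.0895, -0.1359, 0.006], [0.1072, -0.1293, 0.0143]] world [ 0.5689 -0.0886  0.0476]
posts (array([  8.9, 113.1]), np.int32(195)) tool [ 0.0656 -0.1491  0.0109] [[0.0619, -0.1524, 0.008], [0.0694, -0.1461, 0.0143]] world [ 0.5342 -0.0769  0.0471]
posts (array([ 22.5, 191.2]), np.int32(169)) tool [ 0.0222 -0.1491  0.011 ] [[0.0184, -0.1525, 0.0081], [0.0255, -0.1466, 0.0142]] world [ 0.4915 -0.0845  0.047 ]
posts (array([ 12.1, 242.1]), np.int32(618)) tool [-0.0081 -0.1593  0.0094] [[-0.0157, -0.1673, 0.0062], [-0.0002, -0.1542, 0.0139]] world [ 0.4599 -0.0798  0.0486]
```

The disc sits centred under the tool and its top is at 8 mm. I descend and grip.

jog_arm(commands=[[[0,0,0.04],[0,0,0]],[[0,0,0.07],[0,0,0]],[[0,0,0.085],[0,0,0]],[[0,0,0.09],[0,0,0]],[[0,0,0.0925],[0,0,0]],[[0,0,0.0935],[0,0,0]],[[0,0,0.0935],[0,0,0]]])

```text
clock: 13.0
tool_pos: [0.496, -0.2359, -0.0353]
eef_rot: [0.996, 0.087, 0.0, 0.0]
ft_force: [-0.3, -0.2, -0.5]
finger_gap: 0.0879
grasp_force: 0.0
```

jog_arm(commands=[[[0,0,0],[0,0,0]],[[0,0,0],[0,0,0]],[[0,0,0],[0,0,0]],[[0,0,0],[0,0,0]],[[0,0,0],[0,0,0]],[[0,0,0],[0,0,0]],[[0,0,0],[0,0,0]]], fingers=1)

```text
clock: 13.88
tool_pos: [0.4956, -0.2357, -0.0359]
eef_rot: [0.996, 0.087, -0.0, 0.0]
ft_force: [-0.1, 0.3, -0.0]
finger_gap: 0.0478
grasp_force: 30.0
```

jog_arm(commands=[[[0,0,-0.04],[0,0,0]],[[0,0,-0.09],[0,0,0]],[[0,0,-0.102],[0,0,0]],[[-0.01,-0.05,-0.102],[0,0,0]],[[-0.0155,-0.1,-0.102],[0,0,0]],[[-0.0155,-0.14,-0.102],[0,0,0]],[[-0.0155,-0.165,-0.102],[0,0,0]],[[-0.0155,-0.174,-0.102],[0,0,0]],[[-0.0155,-0.174,-0.102],[0,0,0]],[[-0.0155,-0.174,-0.102],[0,0,0]]])

```text
clock: 15.12
tool_pos: [0.4504, -0.0677, 0.0659]
eef_rot: [0.996, 0.087, 0.0, 0.0]
ft_force: [0.6, -0.3, -1.0]
finger_gap: 0.048
grasp_force: 30.0
```

```bash
python3 snap.py w5; cat > place.py <<'E'
from posts import *
from scipy.optimize import least_squares
X=dict(np.load("w5.npz")); P=world(X); L=(P-X["tp"])@R.from_quat(X["tq"]).as_matrix()
C=[]
for b in blobs((P[...,2]>.0435)&(P[...,2]<.052)&(L[...,0]>.02)&(L[...,0]<.095)&(abs(L[...,1])<.03),30): print(b[0],L[b[2]].mean(0).round(4),b[1]); C.append(L[b[2]].mean(0))
print("posts c",np.mean(C,0))
b=max(blobs((P[...,2]>.039)&(P[...,2]<.0435)&(L[...,0]>.02)),key=lambda b:b[1]); q=L[b[2]]; print("head in pocket",b[:2],q.mean(0).round(4),np.percentile(q,[1,99],axis=0).round(4).tolist(),np.median(P[b[2]][:,2]))
m=(abs(L[...,1])<.027)&(L[...,2]>-.056)&(L[...,2]<-.035)&(abs(L[...,0])<.035)
b=max(blobs(m),key=lambda b:b[1]); print("held",b[:2],np.percentile(L[b[2]],[1,50,99],axis=0).round(4).tolist())
E=[]
for c in range(244,324,4):
    r=np.where(b[2][:,c])[0]
    if len(r): E.append(L[r.min()+1,c])
E=np.array(E); print(np.median(E[:,2]),P[b[2]][:,2].mean()); E=E[:,:2]
s=least_squares(lambda p:np.hypot(*(E-p[:2]).T)-.025,[0,0]); print(s.x.round(4),np.abs(s.fun).max())
E
python3 place.py
```

```text
15.125 [ 0.4504 -0.0677  0.0659] [9.962e-01 8.690e-02 1.000e-04 1.000e-04] [-0.175  0.374  2.076 -0.     0.691  1.222] 0.0065822489574423534
[244.  85.] [ 0.0807 -0.0216  0.0185] 164
[322.2  85.1] [0.0807 0.0217 0.0184] 165
[246. 163.] [ 0.0374 -0.0216  0.0187] 145
[320.1 162.9] [0.0375 0.0216 0.0185] 145
posts c [5.90783483e-02 2.10920435e-05 1.85416333e-02]
head in pocket (array([284.5, 123.6]), np.int32(5650)) [0.0595 0.0009 0.0239] [[0.0361, -0.0221, 0.0226], [0.0822, 0.0238, 0.0256]] 0.04204245470206992
held (array([282.6, 260.6]), np.int32(9208)) [[-0.0184, -0.0248, -0.0542], [0.0026, -0.0, -0.0441], [0.0232, 0.0246, -0.0389]]
nan 0.11021063863104144Traceback (most recent call last):
  File "place.py", line 15, in <module>
    s=least_squares(lambda p:np.hypot(*(E-p[:2]).T)-.025,[0,0]); print(s.x.round(4),np.abs(s.fun).max())
    return func(*args, **kwargs)
    raise ValueError("Residuals are not finite in the initial point.")
ValueError: Residuals are not finite in the initial point.
```

View pics/w5.png

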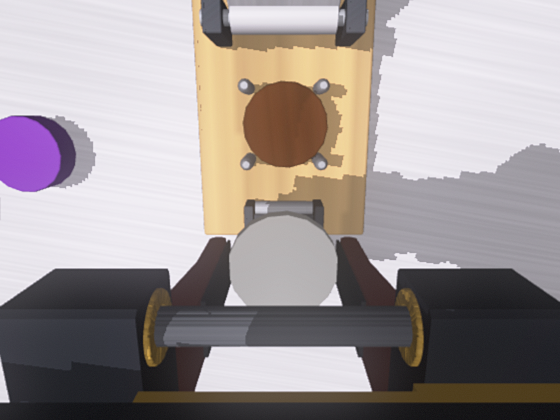

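The head stands squarely in the pocket at (285,124) between the posts, with its top at 42 mm. The disc is held flat at (283,262). Now the disc's offset in the grip.

```bash
sed -i 's/^E=np.array(E); print.*/E=np.array(E)[:,:2]; E=E[np.isfinite(E).all(1)]; print(len(E),np.nanmedian(L[b[2]][:,2]))/' place.py; python3 place.py | tail -2
```

```text
19 -0.04406183365753484
[-0.0014 -0.0001] 0.00041338123003559213
```

jog_arm(commands=[[[0.035,0,0],[0,0,0]],[[0.0605,0,0],[0,0,0]],[[0.0605,0,0.02],[0,0,0]],[[0.0605,0,0.035],[0,0,0]],[[0.0605,0,0.045],[0,0,0]],[[0.0605,0,0.05],[0,0,0]],[[0.0605,0,0.054],[0,0,0]],[[0.0605,0,0.057],[0,0,0]],[[0.0605,0,0.059],[0,0,0]],[[0.0605,0,0.0595],[0,0,0]],[[0.0605,0,0.0595],[0,0,0]]])

```text
clock: 16.55
tool_pos: [0.5098, -0.0565, 0.0067]
eef_rot: [0.996, 0.087, 0.0, 0.0]
ft_force: [0.9, 0.0, 0.3]
finger_gap: 0.0478
grasp_force: 30.0
```

jog_arm(commands=[[[0,0,0],[0,0,0]],[[0,0,0],[0,0,0]],[[0,0,0],[0,0,0]],[[0,0,0],[0,0,0]],[[0,0,0],[0,0,0]],[[0,0,-0.02],[0,0,0]],[[-0.02,0,-0.06],[0,0,0]],[[-0.05,0,-0.1],[0,0,0]],[[-0.06,0,-0.1],[0,0,0]],[[-0.06,0,-0.1],[0,0,0]]], fingers=-1)

```text
clock: 17.8
tool_pos: [0.4501, -0.067, 0.1063]
eef_rot: [0.996, 0.087, -0.0, -0.0]
ft_force: [-0.3, -0.3, 0.1]
finger_gap: 0.0878
grasp_force: 0.0
```

```bash
python3 snap.py w6; python3 - <<'E'
from posts import *
X=dict(np.load("w6.npz")); P=world(X); L=(P-X["tp"])@R.from_quat(X["tq"]).as_matrix()
for b in blobs((P[...,2]>.0435)&(P[...,2]<.056)&(L[...,0]>.02)&(L[...,0]<.095)&(abs(L[...,1])<.03),30): print(b[0],b[1],L[b[2]].mean(0).round(4),np.percentile(P[b[2]][:,2],[2,50,98]).round(4))
# disc plane fit
b=max(blobs((P[...,2]>.0435)&(P[...,2]<.056)&(L[...,0]>.02)&(L[...,0]<.095)&(abs(L[...,1])<.03)),key=lambda b:b[1]); q=P[b[2]]; print(np.linalg.lstsq(np.c_[q[:,:2]-q[:,:2].mean(0),np.ones(len(q))],q[:,2],rcond=None)[0])
# hinge/cover points above
c=P[(P[...,2]>.055)&(L[...,0]>.08)&(abs(L[...,1])<.05)]; print(len(c),c.mean(0) if len(c) else "")
E
```

```text
17.8 [ 0.4501 -0.067   0.1063] [ 9.962e-01  8.700e-02 -1.000e-04 -0.000e+00] [-0.174  0.298  2.054  0.     0.789  1.223] 0.034381570268588846
[251.3  88.5] 115 [ 0.0811 -0.0208  0.0588] [0.0448 0.0473 0.0501]
[282.5 121.1] 4416 [ 0.0601 -0.0003  0.0562] [0.0486 0.0501 0.0515]
[317.2  88.5] 117 [0.0811 0.0225 0.0587] [0.0444 0.0475 0.0504]
[252.7 154.8] 104 [ 0.0376 -0.0208  0.059 ] [0.0442 0.0474 0.05  ]
[316.  154.6] 103 [0.0378 0.0227 0.059 ] [0.0438 0.0473 0.0501]
[-0.00048504 -0.00081218  0.05008917]
5583 [ 0.5650993  -0.04748744  0.06364452]
```

The disc lies flat on the head, top at 50 mm and level, inside all four posts. Next I get the cover's present plane from the stored depth and work out the finger path behind it.

```bash
cat > cov.py <<'E'
from posts import *
yaw=np.deg2rad(9.97); ex=np.array([np.cos(yaw),np.sin(yaw),0]); ey=np.array([-ex[1],ex[0],0])
C=np.array([.5098-.0014*ex[0],-.0568-.0014*ex[1],0])   # pocket centre
Hn=C+.055*ex+[0,0,.053]
def J(P): D=P-Hn; return np.stack([D@ex,D@ey,D[...,2]],-1)
if __name__=="__main__":
    print("pocket",C,"hinge",Hn)
    X=dict(np.load("w1.npz")); Q=J(world(X))
    m=(abs(Q[...,1])<.024)&(Q[...,2]>.03)&(Q[...,2]<.115)&(Q[...,0]>-.03)&(Q[...,0]<.1)
    q=Q[m]; a=np.polyfit(q[:,2],q[:,0],1); r=q[:,0]-np.polyval(a,q[:,2]); k=abs(r)<.003; a=np.polyfit(q[k,2],q[k,0],1)
    print(len(q),k.sum(),"x=a z+b",a,"theta",np.pi/2+np.arctan(a[0]),"top z",np.percentile(q[:,2],99.5),"x",np.percentile(q[:,0],99.5))
    th=np.pi/2+np.arctan(a[0]); u=np.array([-np.cos(th),np.sin(th)]); n=np.array([np.sin(th),np.cos(th)])
    print("plate tip outer corner rel hinge",.112*u+.006*n, "z world",.053+(.112*u+.006*n)[1])
    for t in (90,75,60,45,30,20,12): 
        t=np.deg2rad(t); u=np.array([-np.cos(t),np.sin(t)]); n=np.array([np.sin(t),np.cos(t)]); p=.092*u+.006*n; print(round(np.rad2deg(t)),"corner p",p.round(4))
E
python3 cov.py
```

```text
pocket [ 0.50842114 -0.05704239  0.        ] hinge [ 0.56259056 -0.0475201   0.053     ]
3407 2031 x=a z+b [0.51874635 0.00055977] theta 2.04932829477708 top z 0.09930675131553686 x 0.057668305259451914
plate tip outer corner rel hinge [0.0568994  0.09665639] z world 0.14965639056767052
90 corner p [0.006 0.092]
75 corner p [-0.018   0.0904]
60 corner p [-0.0408  0.0827]
45 corner p [-0.0608  0.0693]
30 corner p [-0.0767  0.0512]
20 corner p [-0.0844  0.0371]
12 corner p [-0.0887  0.025 ]
```

Cover angle is 2.05 rad, with its end at about 57 mm behind and 97 mm above the hinge. I close the fingers, go up and over, then down behind the cover without touching it.

jog_arm(commands=[[[0,0,-0.05],[0,0,0]],[[0.02,0,-0.061],[0,0,0]],[[0.07,0,-0.061],[0,0,0]],[[0.125,0,-0.061],[0,0,0]],[[0.175,0,-0.061],[0,0,0]],[[0.205,0,-0.061],[0,0,0]],[[0.209,0,-0.061],[0,0,0]],[[0.209,0,-0.061],[0,0,0]],[[0.209,0,-0.03],[0,0,0]],[[0.209,0,0.01],[0,0,0]],[[0.209,0,0.021],[0,0,0]],[[0.209,0,0.021],[0,0,0]]], fingers=1)

```text
clock: 19.35
tool_pos: [0.6556, -0.0308, 0.0854]
eef_rot: [0.996, 0.087, -0.001, -0.0]
ft_force: [0.7, 0.0, 0.3]
finger_gap: 0.0006
grasp_force: 0.0
```

```bash
python3 - <<'E'
from cov import *
from workcell import status,imaging
s=status.read_state(); print(s["clock"],s["tool_pos"],J(s["tool_pos"]),s["finger_gap"],s["ft_force"])
m=imaging.camera_model("side"); p,d=imaging.snapshot("side"); X=dict(d=d,**m); Q=J(world(X))
# finger lowest points and x-extent (side camera)
T=J(s["tool_pos"]); f=(abs(Q[...,0]-T[0])<.03)&(abs(Q[...,1])<.02)&(Q[...,2]>.03)&(Q[...,2]<.14)
q=Q[f]; print("finger",len(q),np.percentile(q,[1,5,50,95,99],axis=0).round(4).tolist())
E
```

```text
19.35 [ 0.65558935 -0.03078056  0.08541135] [0.09449253 0.00038564 0.03241135] 0.0006158394484910802 [0.68755853 0.01965934 0.31640719]
finger 211 [[0.0796, -0.0115, 0.0724], [0.0805, -0.0087, 0.0751], [0.0833, 0.0081, 0.102], [0.0998, 0.0138, 0.1337], [0.1026, 0.0148, 0.1389]]
```

jog_arm(commands=[[[-0.018,0,0],[0,0,0]],[[-0.022,0,0],[0,0,0]],[[-0.026,0,0],[0,0,0]],[[-0.03,0,0],[0,0,0]],[[-0.035,0,0],[0,0,0]],[[-0.042,0,0],[0,0,0]],[[-0.05,0,0],[0,0,0]],[[-0.058,0,0],[0,0,0]],[[-0.066,0,0],[0,0,0]],[[-0.074,0,0],[0,0,0]],[[-0.082,0,0],[0,0,0]],[[-0.082,0,0],[0,0,0]]])

```text
clock: 20.9
tool_pos: [0.5746, -0.045, 0.0854]
eef_rot: [0.996, 0.087, -0.001, -0.0]
ft_force: [0.8, 0.4, 0.5]
finger_gap: 0.0003
grasp_force: 0.0
```

```bash
cat > ang.py <<'E'
from cov import *
from workcell import status,imaging
s=status.read_state(); print(s["clock"],"tool J",J(s["tool_pos"]).round(4),s["ft_force"].round(2))
m=imaging.camera_model("side"); p,d=imaging.snapshot("side"); Q=J(world(dict(d=d,**m)))
# points of the cover's near side edge strip and faces: swept within 0.03..0.118 of the hinge axis, |y|<0.03, outside the finger
r=np.hypot(Q[...,0],Q[...,2]); f=(abs(Q[...,1])<.03)&(r>.05)&(r<.115)&(Q[...,2]>.0)&~((abs(Q[...,0]-J(s["tool_pos"])[0])<.016)&(abs(Q[...,1])<.018))
f&=(Q[...,2]>.012)|(Q[...,0]<-.09)
t=np.arctan2(Q[f][:,2],-Q[f][:,0]); h,e=np.histogram(t,bins=np.arange(0,2.6,.1)); print(dict((round(float(a),1),int(b)) for a,b in zip(e,h) if b))
import sys; cv2.imwrite(f"pics/{sys.argv[1]}.png",cv2.resize(p[130:270,220:400],(720,560),interpolation=cv2.INTER_CUBIC)[:,:,::-1])
E
python3 ang.py a1
```

```text
20.9 tool J [0.0123 0.0004 0.0324] [0.81 0.38 0.46]
{0.0: 6, 1.3: 34, 1.4: 185, 1.5: 40}
```

View pics/a1.png

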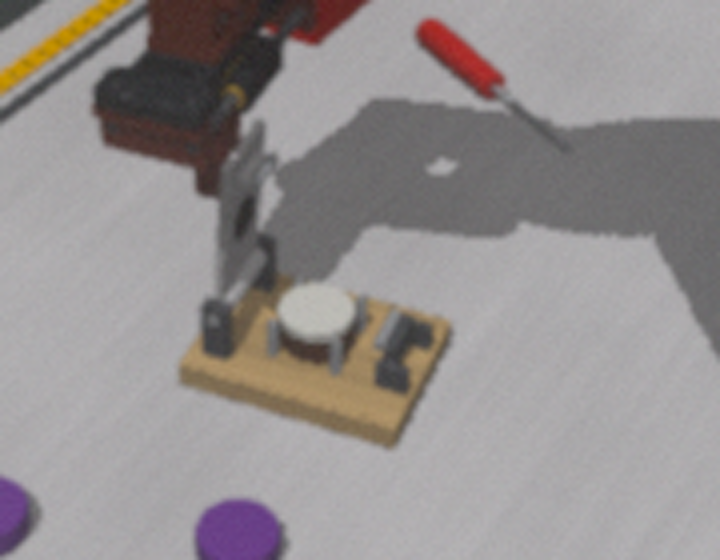

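The cover is now almost upright (about 1.45 rad), with the finger behind it, and the disc lies flat on the head between the posts. I follow the arc down to about 15°.

jog_arm(commands=[[[-0.007,0,0],[0,0,0]],[[-0.014,0,0],[0,0,0]],[[-0.026,0,-0.003],[0,0,0]],[[-0.0386,0,-0.006],[0,0,0]],[[-0.051,0,-0.003],[0,0,0]],[[-0.062,0,0.001],[0,0,0]],[[-0.073,0,0.009],[0,0,0]],[[-0.0806,0,0.018],[0,0,0]],[[-0.085,0,0.025],[0,0,0]],[[-0.0885,0,0.032],[0,0,0]],[[-0.0915,0,0.04],[0,0,0]],[[-0.0915,0,0.04],[0,0,0]]])

```text
clock: 22.45
tool_pos: [0.4849, -0.0607, 0.0448]
eef_rot: [0.996, 0.087, -0.001, -0.0]
ft_force: [-0.0, -0.1, 1.2]
finger_gap: 0.0001
grasp_force: 0.0
```

```bash
python3 ang.py a2
```

```text
22.45 tool J [-0.0788  0.0005 -0.0082] [-0.03 -0.09  1.24]
{0.0: 1, 0.1: 4, 0.2: 83, 0.3: 149}
```

The cover is at about 0.25 rad with the contact force at 1.2 N. I approach the catch gently.

jog_arm(commands=[[[-0.002,0,0.002],[0,0,0]],[[-0.004,0,0.004],[0,0,0]],[[-0.006,0,0.006],[0,0,0]],[[-0.006,0,0.0075],[0,0,0]],[[-0.006,0,0.009],[0,0,0]],[[-0.006,0,0.0105],[0,0,0]],[[-0.006,0,0.0115],[0,0,0]],[[-0.006,0,0.0115],[0,0,0]]])

```text
clock: 23.5
tool_pos: [0.4796, -0.0618, 0.034]
eef_rot: [0.996, 0.087, -0.0, -0.0]
ft_force: [0.6, -0.0, 1.2]
finger_gap: 0.0005
grasp_force: 0.0
```

jog_arm(commands=[[[0,0,0.0005],[0,0,0]],[[0,0,0.001],[0,0,0]],[[0,0,0.0015],[0,0,0]],[[0,0,0.0015],[0,0,0]]])

```text
clock: 24.0
tool_pos: [0.4797, -0.0618, 0.0329]
eef_rot: [0.996, 0.087, 0.0, 0.0]
ft_force: [-1.1, 0.4, 6.2]
finger_gap: 0.0006
grasp_force: 2.9
```

jog_arm(commands=[[[0,0,0.0005],[0,0,0]],[[0,0,0.001],[0,0,0]],[[0,0,0.0015],[0,0,0]],[[0,0,0.0015],[0,0,0]]])

```text
clock: 24.5
tool_pos: [0.4795, -0.0618, 0.0318]
eef_rot: [0.996, 0.087, -0.0, 0.0]
ft_force: [-2.9, 0.5, 11.2]
finger_gap: 0.0004
grasp_force: 5.6
```

jog_arm(commands=[[[0,0,0.0005],[0,0,0]],[[0,0,0.001],[0,0,0]],[[0,0,0.0015],[0,0,0]],[[0,0,0.0015],[0,0,0]]])

```text
clock: 25.0
tool_pos: [0.4792, -0.0619, 0.0299]
eef_rot: [0.996, 0.087, -0.0, 0.0]
ft_force: [-3.1, -1.3, 6.8]
finger_gap: 0.0005
grasp_force: 3.3
```

jog_arm(commands=[[[0,0,0.0005],[0,0,0]],[[0,0,0.001],[0,0,0]],[[0,0,0.0015],[0,0,0]],[[0,0,0.0015],[0,0,0]]])

```text
clock: 25.5
tool_pos: [0.4795, -0.0618, 0.028]
eef_rot: [0.996, 0.087, -0.0, -0.0]
ft_force: [-2.2, -0.3, 2.3]
finger_gap: 0.0005
grasp_force: 1.1
```

jog_arm(commands=[[[0,0,0.0005],[0,0,0]],[[0,0,0.001],[0,0,0]],[[0,0,0.0015],[0,0,0]],[[0,0,0.002],[0,0,0]],[[0,0,0.0025],[0,0,0]],[[0,0,0.0025],[0,0,0]]])

```text
clock: 26.25
tool_pos: [0.4796, -0.0618, 0.0255]
eef_rot: [0.996, 0.087, -0.0, -0.0]
ft_force: [-0.6, -2.0, 0.1]
finger_gap: 0.0008
grasp_force: 0.0
```

```bash
python3 ang.py a3
```

```text
26.25 tool J [-0.0842  0.0003 -0.0275] [-0.58 -1.99  0.08]
{0.0: 117}
```

The force has gone to zero, so the catch seems to have snapped. I retract and verify the cover's plane.

jog_arm(commands=[[[0,0,-0.02],[0,0,0]],[[0,0,-0.06],[0,0,0]],[[0,0,-0.11],[0,0,0]],[[-0.03,0,-0.14],[0,0,0]],[[-0.05,0,-0.14],[0,0,0]],[[-0.05,0,-0.14],[0,0,0]],[[-0.05,0,-0.14],[0,0,0]]])

```text
clock: 27.18
tool_pos: [0.4304, -0.0705, 0.1647]
eef_rot: [0.996, 0.087, -0.001, -0.0]
ft_force: [0.4, 0.1, 0.9]
finger_gap: 0.0003
grasp_force: 0.0
```

```bash
python3 snap.py w7; python3 - <<'E'
from cov import *
from workcell import status
X=dict(np.load("w7.npz")); Q=J(world(X))
m=(abs(Q[...,1])<.022)&(Q[...,0]<-.03)&(Q[...,0]>-.09)&(Q[...,2]>-.005)&(Q[...,2]<.03); q=Q[m]
a=np.polyfit(q[:,0],q[:,2],1); k=abs(q[:,2]-np.polyval(a,q[:,0]))<.002; a=np.polyfit(q[k,0],q[k,2],1); print(len(q),k.sum(),"theta",-np.arctan(a[0]),"z at tab",np.polyval(a,-.098)+.053,"z near hinge",np.polyval(a,-.03)+.053)
s=status.read_state(); print(s["clock"],s["ft_force"].round(2),s["tool_pos"])
c=X["p"][0:280,120:440]; cv2.imwrite("pics/w7c.png",cv2.resize(c,(640,560))[:,:,::-1])
E
```

```text
27.175 [ 0.4304 -0.0705  0.1647] [ 9.962e-01  8.710e-02 -5.000e-04 -2.000e-04] [-0.19   0.173  2.047  0.     0.923  1.207] 0.01099024903246807
4433 4411 theta -0.0004280197884784221 z at tab 0.05906826865705568 z near hinge 0.059097374004449595
27.225 [-0.12 -0.38 -0.05] [ 0.43059064 -0.07042155  0.16469253]
```

View pics/w7c.png

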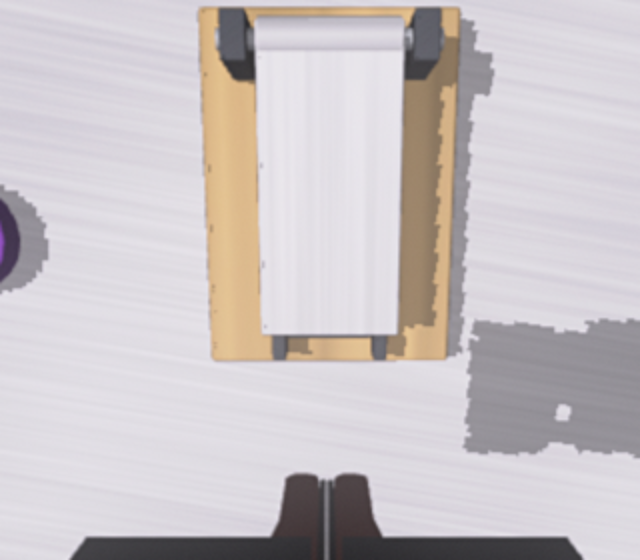

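The cover lies flat over the head and disc at (330,180) in the crop. Its angle is about 0.000 rad and its top is at 59 mm, so the catch is holding it, and the tool touches nothing. I hand the job in.

```bash
python3 -c "
from workcell import ctrl; print(ctrl.finish_job())"
```

```text
the job is handed in; nothing more can be done
None
```

The jig is loaded and handed in at about 27 s: the head and disc sit between the posts and the cover is caught shut at about 0 rad, with 11.2 N the highest press force read; the finger ends are really 38 mm behind the reported TCP, so the first grasp closed on air and I corrected for it.

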